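Feed three seals by counted crank turns and lock the feeder

TASK

The crank of the squat aluminium seal feeder has been left short of its zero: wind it clockwise (seen from above) until its forked tail stands astride the hole in the feeder's top for the first time, then give it exactly three more full turns clockwise without overrunning, so that the fork ends astride the hole again. Then take the steel locking pin with the straight cylindrical head out of the wooden block and press it straight down between the fork's prongs, fully home in the hole, and let go. Leave everything else where it is.

Things in the scene. Friction and masses are not known exactly. Their poses are not given: they have to be found in the camera images.
- feeder: Squat aluminium feeder housing, 180 x 120 mm and 60 mm tall, fixed to the desk; its foot flange is 196 x 136 mm. Origin at the centre of its underside, z up; its x axis points from the crank axis to the locking hole. The only thing with a crank.
- crank_axis (a point): The point where the vertical crank axis meets the feeder's flat top, 60 mm above the desk, in the middle of the top.
- crank (a joint): Crank angle in rad, growing clockwise seen from above and counting on past full turns; no stop between -2.9 and 50. At 0 and each 2 pi after, the forked tail is astride the hole. Starts at -1.8 to -0.5, must end at 6 pi = 18.85. At angle q the knob lies 62 mm from the axis along (-cos q, sin q) in the feeder's x, y. Stays where left; about 2 N at the knob turns it.
- knob_grip (a point): Point on the knob's vertical axis at a good height to grip, 52 mm above the feeder's top, 62 mm from the crank axis. The knob is an upright black cylinder, 28 mm in diameter, 21 to 76 mm above the feeder's top; it spins freely on its spindle, so a gripper can hold it and keep its own heading. The steel arm under it is 24 mm wide; arm and hub are at most 21.5 mm above the top.
- fork_gap (a point): Middle of the gap of the crank's forked tail, opposite the knob, 55 mm from the crank axis and 13 mm above the feeder's top. Two prongs 8 mm thick with a 26 mm gap between them, from 36 to 75 mm from the axis, 7 to 19 mm above the feeder's top.
- lock_hole (a point): Centre of the mouth of the locking hole in the feeder's top, 60 mm above the desk, 55 mm from the crank axis along the feeder's x axis. A plain vertical blind hole without chamfer, 18 mm in diameter, 26 mm deep.
- lock_pin: Loose steel locking pin, 0.15 to 0.3 kg, upright in either hole of the wooden block. 103 mm long: shank 16 mm in diameter for the lower 48 mm, above it a straight cylindrical head 28 mm in diameter, 55 mm long, to grip. Origin at the centre of its lower end, z towards the head. Fully home, its lower end is 26 mm under the feeder's top and the head's underside 22 mm above it, just over the fork.
- pin_block: Light wooden block, 70 x 170 mm and 50 mm tall, fixed to the desk. Origin at the centre of its underside; its y axis is its long way. Two upright holes 18.5 mm wide and 30 mm deep at y = -50 and +50 mm: one has the locking pin, the other the punch.
- punch: Bystander: seal punch 105 mm long with a waisted, round-topped wooden handle up to 32 mm wide, in the block's other hole. Not to be taken. Origin at its lower end.
- pliers: Bystander: steel sealing pliers lying on the desk, about 180 mm long, 17 mm high. Origin on the desk near their middle, x towards the jaws.
- meter_cover: Bystander: red plastic meter cover, 100 x 140 x 65 mm. Origin at the centre of its underside.
- seal_housing: Bystander: plain squat round aluminium seal housing, 76 mm in diameter, 44 mm high, without a crank. Origin at the centre of its underside.
- stamp: Bystander: turned wooden hand stamp, 52 mm in diameter, 80 mm high, upright. Origin at the centre of its underside.
- tea_glass: Bystander: tea glass, 64 mm in diameter at the rim, 85 mm high. Origin at the centre of its underside.

How it is judged:
On the way:
1. the crank stands still three full turns past its zero (within 0.15 rad), the locking pin not yet in the feeder (value of joint crank between 18.7 and 19 rad and velocity of joint crank between -0.1 and 0.1 rad/s and horizontal distance between lock_pin and lock_hole above 0.03 m), for 0.3 s.
At the end, for the whole second after the job is handed in: The crank is three full turns past its zero (within 0.15 rad), and the locking pin stands upright (within 0.12 rad), at rest, in the locking hole between the prongs: its lower end within 3 mm of the hole's axis and at least 22 mm below the feeder's top (value of joint crank between 18.7 and 19 rad and horizontal distance between lock_pin and lock_hole below 0.003 m and z of lock_pin in the frame of lock_hole below -0.022 m and angle between lock_pin's own z axis and vertical below 0.12 rad and linear speed of lock_pin below 0.02 m/s); the robot touches nothing.
It fails at once if the crank is overrun by more than 0.4 rad past the third turn (value of joint crank above 19.25 rad).
It fails at once if the punch, pliers, meter cover, seal housing, stamp or tea glass is moved by more than 40 mm (distance of any of pliers, meter_cover, seal_housing, stamp, tea_glass, punch from where it was at the start of the episode above 0.04 m).
It also fails if it takes over 72 s, if anything falls off the work surface, if the arm or the gripper's body presses on something with over 40 N, if the wrist force passes 120 N, or if a joint passes its speed limit or range.

ROBOT

A 7-joint arm with a two-finger parallel gripper is mounted at the origin on the work surface. World frame = base frame: x ahead of the robot, y to its left, z up, the work surface at z = 0. Lengths are in m, angles in rad, forces in N, time in s.
With the tool pointing down it reaches from about 0.4 to 0.875 m from the base axis. Payload 6.5 kg.
Tool frame: the origin (TCP) lies between the finger pads; the fingertips stand 8 mm ahead of it and the grasp point (between the pads) lies 11 mm behind it; z points along the fingers, y is the line along which they close (so a half turn about z gives the same grasp; the last joint's range is limited). The gripper opens to 88 mm and grips with 3 to 60 N. Pads are 18 mm wide; open, the fingers measure 123 mm over their backs; the gripper's body (75 mm by 187 mm) begins 45 mm behind the grasp point.
Start: joints at [-1.28, 0.536, -0.004, 1.538, 0.003, 1.067, -0.071], TCP at [0.227, 0.609, 0.247] pointing down, gripper open.
Joint ranges: [-2.7, 2.7], [-0.37, 2.16], [-1.27, 1.26], [0.24, 2.4], [-1.31, 4.45], [0.19, 1.91], [-2.76, 2.76]. Speed limits (rad/s): [2.39, 2.39, 3.14, 3.14, 3.14, 3.14, 3.14].

INTERFACE

Orientations are given as a unit quaternion [w, x, y, z].
In Python, from station import readout, imaging, order gives the robot as it stands.
- The arm moves only by the tool play_rows, never from a script. Its arguments are lists of equal length, an entry for each row: "travel": the shift along the world's x, y, z in units of 750 mm (1.0 is 750 mm), a list of three; "rotation": the turn, a rotation vector about the world's x, y, z in units of 0.5 rad (1.0 is 0.5 rad), a list of three; "grip": the finger opening in mm, from 0 to 88.1. In form: {"travel": [[tx, ty, tz], ...], "rotation": [[rx, ry, rz], ...], "grip": [grip, ...]}. A call has 1 to 20 rows; each row shifts and turns the commanded pose from where the row before left it; what a row does not reach is not made up. A row lasts 1/12 s, in which the tool goes at most 41.7 mm and 7.16 degrees, less where a joint would pass 70% of its speed; a pose out of reach is approached as far as the arm can. A call with a number of a shift or a turn outside -1 to 1 is refused whole. A call with a gripper value outside its range is refused whole. The fingers move at their own pace and stop on an object; "force" is the grip in N (left out, the last holds). Time passes only in rows, so rows that do not move let the fingers close. It gives the time, the measured TCP pose, the force, the opening and the grip force at its end, in the units of the state.
- readout.read_state(): the state, without advancing time (a new reading comes with each control period).
- imaging.camera(name): name is "scene" or "top" or "wrist"; returns (picture, depth): 400x640x3 uint8, red, green, blue; 400x640 float32, m along the optical axis (not along the pixel's ray), 0 where there is no reading.
- imaging.calibration(name): a dict with "fovy" (degrees; the focal length in pixels is half the picture's height over the tangent of half this angle, whatever the lens; pixels are square), "cx", "cy" (the principal point, pixels), "rvec" (rotation vector, rad) and "tvec" (3), from world to camera coordinates, as OpenCV has them; the wrist camera has in their place "T_tool_cam" (4x4, takes a point from camera to tool coordinates, whose origin is the TCP and whose axes are the flange's). Camera axes: x right, y down, z forward; pixel columns grow to the right and rows downward; lengths in m; the calibration is good to about 2 mm. The wrist camera is an equidistant fisheye: a pixel r from the principal point sees the ray r / f radians off the axis. A picture is of the moment at which its call begins: read the wrist's pose just before it. calibration takes no time and is no camera call.
- order.finish_job(): hands the job in; it is judged then, once.
The state is a dict: "clock": time; "joints": joint angles; "qd": joint speeds; "joint_torque": joint torques, N m; "tool_pos": TCP position; "eef_rot": TCP orientation; "wrist_force": force on the tool from outside, world axes, zero at the start; "torque": the same for the moment, N m; "opening": finger opening in m; "finger_force": force on a finger pad.
Only numpy, scipy, OpenCV 4.12 (cv2) and the standard library are available. Lean on these libraries where they do the work, as an engineer would, in place of code of your own. Each camera call takes 0.05 s, during which the arm holds its last target. There are 200 camera calls.

## Working session

There is one attempt and no reset: what is moved stays moved. The work goes in short steps, Python scripts to look and compute and a tool call to move; the robot and the scene stay as the last step left them, time stands still between calls to the robot, and variables do not carry over. Pictures are saved under pics/ and viewed, at most 10 in all, crops included, and the job is handed in when it is done.

Besides the shell and the picture viewer there is one more tool, called after "Request:" by a JSON object that holds its "fn" and its "kwargs". play_rows: Moves the arm, as the interface text tells. Shifts and turns lie within -1 to 1; 1 stands for 750 mm of shift or 0.5 rad of turn. Its arguments: {"type":"object","properties":{"travel":{"type":"array"},"rotation":{"type":"array"},"grip":{"type":"array"},"force":{"type":"number"}},"required":["travel","rotation","grip"]}

```bash
mkdir -p pics; ls
cat > h.py <<'E'
import numpy as np, cv2
from station import readout, imaging, order
def cal(n):
    c=imaging.calibration(n); f=200/np.tan(np.radians(c["fovy"])/2)
    return c,f
def cloud(n,d):
    c,f=cal(n); R=cv2.Rodrigues(np.array(c["rvec"],float))[0]; t=np.array(c["tvec"],float).ravel()
    v,u=np.mgrid[:400,:640]
    P=np.stack([(u-c["cx"])/f*d,(v-c["cy"])/f*d,d],-1)
    return (P-t)@R   # world
def ray(n,u,v,z):
    c,f=cal(n); R=cv2.Rodrigues(np.array(c["rvec"],float))[0]; t=np.array(c["tvec"],float).ravel()
    d=np.array([(u-c["cx"])/f,(v-c["cy"])/f,1])@R; o=-R.T@t
    return o+d*(z-o[2])/d[2]
E
python3 - <<'E'
from h import *
print(readout.read_state())
for n in ["top","scene"]:
    p,d=imaging.camera(n); cv2.imwrite(f"pics/{n}0.png",p[...,::-1]); np.savez(f"{n}0.npz",p=p,d=d); print(n,imaging.calibration(n))
E
```

```text
pics
{'clock': 0.0, 'joints': array([-1.28021451,  0.53719313, -0.00444072,  1.53880837,  0.00263431,
        1.06729449, -0.07119445]), 'qd': array([ 0.00043821, -0.001477  ,  0.00254497, -0.00125858, -0.00045299,
        0.0014769 ,  0.00040475]), 'joint_torque': array([ 8.86853159e-04, -5.70986545e+01,  9.91608649e-01, -2.51611376e+01,
       -5.61375835e-02,  1.77222228e-02,  1.45785921e-04]), 'tool_pos': array([0.22684058, 0.60852241, 0.24584683]), 'eef_rot': array([-7.44663847e-05,  1.77399080e-01,  9.84138631e-01, -8.45671077e-04]), 'wrist_force': array([ 0.01267073,  0.58999719, -0.43501707]), 'torque': array([ 0.00746377, -0.06598374,  0.01867493]), 'finger_force': 0.0, 'opening': 0.08795148000831395}
top {'fovy': 43.276301998588494, 'cx': 324.93965784301264, 'cy': 201.55220238453506, 'rvec': array([ 2.10491064, -2.13615527,  0.20322235]), 'tvec': array([0.0034007 , 0.59390984, 1.36885127])}
scene {'fovy': 57.566588144293384, 'cx': 315.56204536734964, 'cy': 200.48291616652793, 'rvec': array([ 0.64731863,  2.47396387, -1.37165447]), 'tvec': array([ 0.52431204, -0.06133794,  1.31354395])}
```

View pics/top0.png

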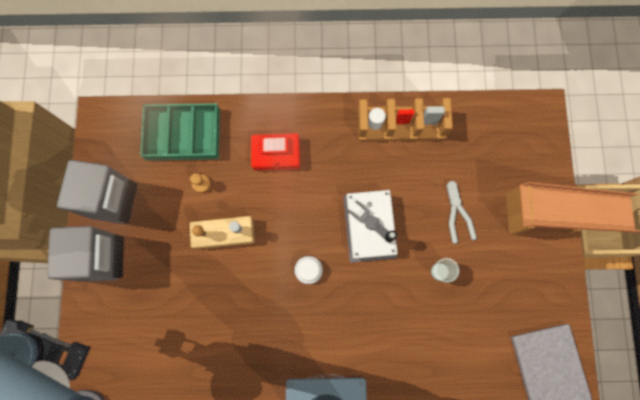

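View pics/scene0.png

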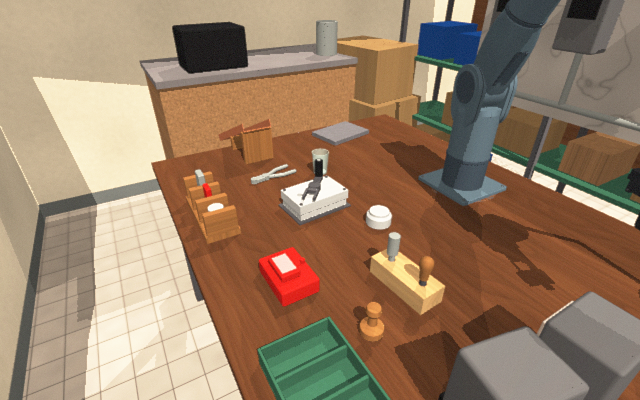

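The top view shows the feeder at about (372,225), with the knob at (390,236), the fork to the upper left and the hole near (369,197). The pin is at (235,227) and the punch at (198,230). The scene view confirms the cylindrical grey pin head.

Run:
```python
from h import *
for n in ["top","scene"]:
    z=np.load(n+"0.npz"); p,d=z["p"],z["d"]; W=cloud(n,d)
    def inbox(x0,x1,y0,y1,z0,z1): return (W[...,0]>x0)&(W[...,0]<x1)&(W[...,1]>y0)&(W[...,1]<y1)&(W[...,2]>z0)&(W[...,2]<z1)&(d>0)
    if n=="top":
        f=W[225,372]; b=W[235,215]; print("feeder",f,"block",b,"knob",W[236,390],"pin",W[227,235],"punch",W[230,198],"desk",W[300,350])
        c0,b0=f,b
    m=inbox(c0[0]-.13,c0[0]+.13,c0[1]-.13,c0[1]+.13,.045,.068)
    def rect(m,name):
        k=cv2.morphologyEx(m.astype(np.uint8),cv2.MORPH_OPEN,np.ones((2,2)))
        P=W[k>0]; r=cv2.minAreaRect((P[:,:2]*1000).astype(np.float32)); print(n,name,r,np.median(P[:,2]),len(P))
    rect(m,"feedertop")
    rect(inbox(b0[0]-.07,b0[0]+.07,b0[1]-.12,b0[1]+.12,.04,.055),"block")
    # knob
    for nm,c,zr in [("knob",c0,(.125,.15)),("pinpunch",b0,(.09,.16))]:
        mm=inbox(c[0]-.13,c[0]+.13,c[1]-.13,c[1]+.13,*zr).astype(np.uint8)
        N,l,s,ct=cv2.connectedComponentsWithStats(mm)
        for i in range(1,N):
            if s[i,4]>8:
                P=W[l==i]; print(n,nm,ct[i],s[i,4],"mid",(P.min(0)+P.max(0))/2,"mean",P.mean(0),P[:,2].max(), "span",np.ptp(P,axis=0))
p=np.load("top0.npz")["p"]
cv2.imwrite("pics/c.png",cv2.resize(p[180:270,180:420,::-1],(800,300),interpolation=cv2.INTER_CUBIC))
```

```text
feeder [ 0.52218469 -0.13441479  0.0764997 ] block [0.50458874 0.30529643 0.04716905] knob [ 0.48342117 -0.17500792  0.13777097] pin [0.51633054 0.236866   0.11718077] punch [0.50910839 0.33479456 0.12133983] desk [ 0.31953526 -0.07247042 -0.00309638]
top feedertop ((470.8165283203125, -126.03401947021484), (170.7603759765625, 344.2135314941406), 76.98530578613281) 0.05922819797956108 2152
top block ((465.0478820800781, 170.95175170898438), (431.0911560058594, 134.75059509277344), 68.1719741821289) 0.049400779215219986 1209
top knob [390.94444444 234.75555556] 90 mid [ 0.48690544 -0.17799029  0.1345686 ] mean [ 0.48705146 -0.17800947  0.13478304] 0.14165999108033112 span [0.02597377 0.02697016 0.01418278]
top pinpunch [234.38679245 226.80188679] 106 mid [0.51845216 0.23948948 0.10973514] mean [0.51684111 0.23845228 0.11738136] 0.12933079346029616 span [0.02742336 0.02508967 0.03919131]
top pinpunch [197.16101695 230.36440678] 118 mid [0.50905241 0.33977598 0.1119567 ] mean [0.50860413 0.3378038  0.1181151 ] 0.1278928130659826 span [0.02822644 0.03096543 0.03187223]
scene feedertop ((780.5003051757812, 230.14682006835938), (1113.469970703125, 210.09259033203125), 55.09701156616211) 0.05862516059240281 1079
scene block ((766.344482421875, 465.8607482910156), (725.559814453125, 180.39111328125), 34.77109146118164) 0.049039417112988294 1477
scene knob [318.36363636 161.38636364] 44 mid [ 0.4898663  -0.180885    0.13262763] mean [ 0.49109101 -0.1759122   0.13261741] 0.13933218463232283 span [0.02642555 0.02988117 0.01340912]
scene pinpunch [393.55555556 240.50793651] 189 mid [0.52109872 0.24013803 0.10769461] mean [0.52480852 0.24337031 0.11141359] 0.1251390712070355 span [0.02755218 0.02697687 0.03488893]
scene pinpunch [425.91743119 264.32568807] 218 mid [0.51361165 0.33822326 0.10795308] mean [0.5177833  0.34304813 0.11199   ] 0.1257032210927435 span [0.0275945  0.03058421 0.03550029]
```

View pics/c.png

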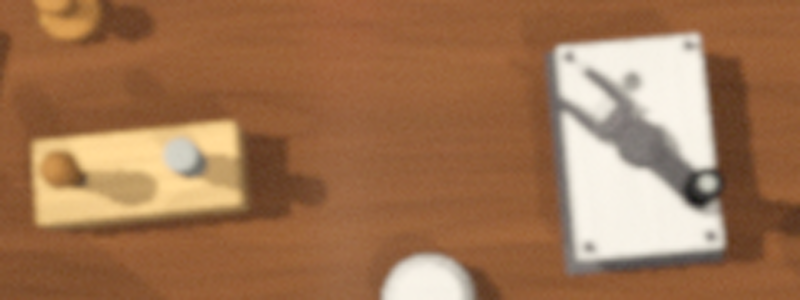

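The crop shows the feeder-top corners at crop pixels (553,46), (702,33), (726,250) and (573,264), scaled ×3.33. The hole is at (631,79), the knob top at (706,183) and the pin head at (182,155).

Run:
```python
from h import *
z=np.load("top0.npz"); p=z["p"]; hsv=cv2.cvtColor(p,cv2.COLOR_RGB2HSV)
m=((hsv[...,1]<60)&(hsv[...,2]>150)).astype(np.uint8); m[:185]=0;m[270:]=0;m[:,:340]=0;m[:,:]*=1;m[:,402:]=0
cs=max(cv2.findContours(m,0,2)[0],key=cv2.contourArea)
r=cv2.minAreaRect(cv2.convexHull(cs)); print(r)
B=[ray("top",u,v,.06) for u,v in cv2.boxPoints(r)+0.0]
B=np.array(B)[:,:2]; c=B.mean(0); print("box",B,"c",c,[np.linalg.norm(B[i]-B[i-1]) for i in range(4)])
B2=np.array([ray("top",180+x/3.333-.35,180+y/3.333-.35,.06)[:2] for x,y in [(553,46),(702,33),(726,250),(573,264)]])
print("eye",B2,B2.mean(0),[np.linalg.norm(B2[i]-B2[i-1]) for i in range(4)])
h=ray("top",180+631/3.333-.35,180+79/3.333-.35,.06)[:2]; print("hole",h,h-c)
k=ray("top",180+706/3.333-.35,180+183/3.333-.35,.136)[:2]; print("knob",k,k-c,np.linalg.norm(k-c))
q=ray("top",180+182/3.333-.35,180+155/3.333-.35,.123)[:2]; print("pin",q)
st=readout.read_state()["tool_pos"]; print(st)
c=imaging.calibration("wrist"); print(c)
```

```text
((372.32177734375, 233.7178192138672), (45.871212005615234, 45.8712158203125), 84.2894058227539)
box [[ 0.55912398 -0.06744881]
 [ 0.57023574 -0.19616404]
 [ 0.44187717 -0.20362803]
 [ 0.43115479 -0.0771149 ]] c [ 0.50059792 -0.13608895] [np.float64(0.128333738801188), np.float64(0.12919397332817165), np.float64(0.12857540556530594), np.float64(0.1269667002677889)]
eye [[ 0.61581448 -0.06407551]
 [ 0.62521506 -0.19103033]
 [ 0.44077135 -0.20370908]
 [ 0.43106407 -0.076519  ]] [ 0.52821624 -0.13383348] [np.float64(0.18516898863798983), np.float64(0.12730237942362838), np.float64(0.18487896862583383), np.float64(0.12755997773350536)]
hole [ 0.58630438 -0.12941925] [0.08570646 0.0066697 ]
knob [ 0.48740439 -0.17926178] [-0.01319353 -0.04317283] 0.04514380312174563
pin [0.5177959 0.2378526]
[0.22684585 0.60857736 0.24594756]
{'fovy': 65.70646984690485, 'cx': 318.68527777512566, 'cy': 201.60123750505605, 'T_tool_cam': array([[-1.98657300e-04, -9.54287920e-01, -2.98888820e-01,
         7.67285281e-02],
       [ 9.99999782e-01, -3.77632737e-04,  5.41047676e-04,
        -1.28346029e-03],
       [-6.29185464e-04, -2.98888648e-01,  9.54287787e-01,
        -1.37638860e-01],
       [ 0.00000000e+00,  0.00000000e+00,  0.00000000e+00,
         1.00000000e+00]])}
```

Request:
{"fn": "play_rows", "kwargs": {"travel": [[0.028,-0.035,0],[0.028,-0.035,0],[0.028,-0.035,0],[0.028,-0.035,0],[0.028,-0.035,0],[0.028,-0.035,0],[0.028,-0.035,0],[0.028,-0.035,0],[0.028,-0.035,0],[0.028,-0.035,0],[0.028,-0.035,0],[0.028,-0.035,0],[0.028,-0.035,0],[0.024,-0.04,0],[0,0,0],[0,0,0]], "rotation": [[0,0,0],[0,0,0],[0,0,0],[0,0,0],[0,0,0],[0,0,0],[0,0,0],[0,0,0],[0,0,0],[0,0,0],[0,0,0],[0,0,0],[0,0,0],[0,0,0],[0,0,0],[0,0,0]], "grip": [88,88,88,88,88,88,88,88,88,88,88,88,88,88,88,88]}}

```text
clock: 1.43
tool_pos: [0.5189, 0.2354, 0.2464]
eef_rot: [0.0, 0.18, 0.984, -0.001]
wrist_force: [0.4, 0.2, 0.1]
opening: 0.088
finger_force: 0.0
```

Run:
```python
from h import *
s=readout.read_state(); p,d=imaging.camera("wrist"); np.savez("w1.npz",p=p,d=d,pos=s["tool_pos"],q=s["eef_rot"]); print(s["tool_pos"],s["eef_rot"],s["joints"])
cv2.imwrite("pics/w1.png",p[...,::-1])
```

```text
[0.51892422 0.23535834 0.24640335] [ 2.02990106e-06  1.79726978e-01  9.83716378e-01 -5.48773621e-04] [-0.60034552  0.40029538  0.12340808  1.7622277  -0.05662775  0.98321926
  0.75421939]
```

Request:
{"fn": "play_rows", "kwargs": {"travel": [[0,-0.04,0],[0,-0.04,0],[0,-0.04,0],[0,-0.04,0],[0,-0.04,0],[0,-0.04,0],[0,-0.04,0],[0,-0.04,0],[0,-0.04,0],[0,-0.04,0],[0,-0.04,0],[0.015,-0.04,0],[0,0,0],[0,0,0]], "rotation": [[0,0,0],[0,0,0],[0,0,0],[0,0,0],[0,0,0],[0,0,0],[0,0,0],[0,0,0],[0,0,0],[0,0,0],[0,0,0],[0,0,0],[0,0,0],[0,0,0]], "grip": [88,88,88,88,88,88,88,88,88,88,88,88,88,88]}}

```text
clock: 2.65
tool_pos: [0.5295, -0.1219, 0.2465]
eef_rot: [-0.0, 0.178, 0.984, 0.0]
wrist_force: [-1.1, 0.3, -0.3]
opening: 0.088
finger_force: 0.0
```

Run:
```python
from h import *
s=readout.read_state(); p,d=imaging.camera("wrist"); np.savez("w2.npz",p=p,d=d,pos=s["tool_pos"],q=s["eef_rot"]); print(s["tool_pos"],s["eef_rot"],s["joints"])
a=np.load("w1.npz")["p"]
cv2.imwrite("pics/w12.png",cv2.resize(np.vstack([a,p])[...,::-1],None,fx=.75,fy=.75))
```

```text
[ 0.52951015 -0.12193931  0.24649322] [-1.15019367e-04  1.77742929e-01  9.84076943e-01  9.49924602e-05] [-0.06322516  0.35988471  0.26072876  1.83586505 -0.11126617  0.96017769
  1.45888748]
```

View pics/w12.png

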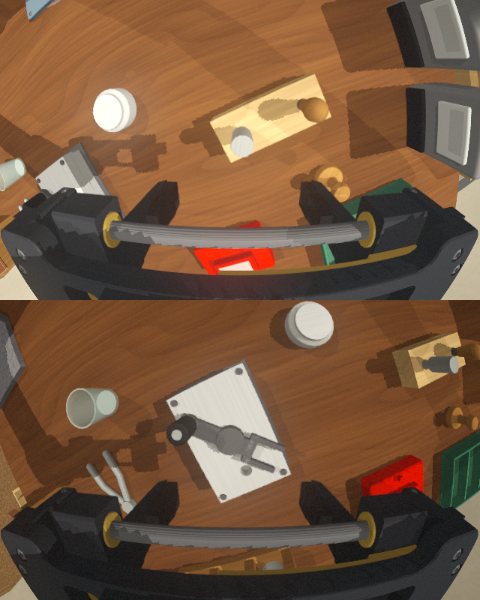

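The wrist view over the feeder (0.75 scale, row offset 300) has feeder corners at about (167,400), (247,361), (291,474) and (220,502). The hole is at (247,468), the knob top at (177,435) and the hub at (231,441). The pin head in the upper view is at (242,138).

```bash
cat >> h.py <<'E'
from scipy.spatial.transform import Rotation as Ro
def wgeo(f):
    c,fl=cal("wrist"); z=np.load(f); q=z["q"]; R=Ro.from_quat([q[1],q[2],q[3],q[0]]).as_matrix(); T=np.array(c["T_tool_cam"])
    return c,fl,z,R@T[:3,:3],R@T[:3,3]+z["pos"]
def wray(f,uv,zz):
    c,fl,z,R,o=wgeo(f); uv=np.atleast_2d(uv).astype(float)
    x=uv-[c["cx"],c["cy"]]; r=np.linalg.norm(x,axis=1,keepdims=True)+1e-9; th=r/fl
    D=np.hstack([x/r*np.sin(th),np.cos(th)])@R.T
    return o+D*((zz-o[2])/D[:,2])[:,None]
def wcloud(f):
    c,fl,z,R,o=wgeo(f); v,u=np.mgrid[:400,:640]; x=np.stack([u-c["cx"],v-c["cy"]],-1).astype(float)
    r=np.linalg.norm(x,axis=-1,keepdims=True)+1e-9; th=r/fl
    P=np.concatenate([x/r*np.tan(th),np.ones((400,640,1))],-1)*z["d"][...,None]
    return z["p"],P@R.T+o
E
python3 - <<'E'
from h import *
p,W=wcloud("w2.npz"); f="w2.npz"
V=lambda l:[(x/.75,(y-300)/.75) for x,y in l]
C=wray(f,V([(167,400),(247,361),(291,474),(220,502)]),.06)[:,:2]
print("eye corners",C,C.mean(0),[np.linalg.norm(C[i]-C[i-1]) for i in range(4)])
print("hole",wray(f,V([(247,468)]),.06)[0]); print("knob",wray(f,V([(177,435)]),.136)[0])
hsv=cv2.cvtColor(p,cv2.COLOR_RGB2HSV)
m=((hsv[...,1]<50)&(hsv[...,2]>120)&(abs(W[...,2]-.06)<.012)&(abs(W[...,0]-.53)<.13)&(abs(W[...,1]+.13)<.1)).astype(np.uint8)
m=cv2.morphologyEx(m,cv2.MORPH_OPEN,np.ones((3,3)))
v,u=np.nonzero(m); X=wray(f,np.c_[u,v],.06)[:,:2]
r=cv2.minAreaRect((X*1000).astype(np.float32)); print("rect",r,len(u), "zmed",np.median(W[...,2][m>0]))
# dark blobs on top
k=(W[...,2]>.13)&(W[...,2]<.145)&(abs(W[...,0]-.49)<.05)&(abs(W[...,1]+.178)<.05)
v,u=np.nonzero(k); X=wray(f,np.c_[u,v],.136); print("knob",(X.min(0)+X.max(0))/2,X.mean(0),len(u),np.ptp(X,axis=0),np.median(W[...,2][k]))
p,W=wcloud("w1.npz"); f="w1.npz"
k=(W[...,2]>.112)&(W[...,2]<.135)&(abs(W[...,0]-.518)<.04)&(abs(W[...,1]-.238)<.04)
v,u=np.nonzero(k); X=wray(f,np.c_[u,v],.123); print("pin",(X.min(0)+X.max(0))/2,X.mean(0),len(u),np.ptp(X,axis=0),np.median(W[...,2][k]))
p=np.load("w2.npz")["p"]; cv2.imwrite("pics/h.png",cv2.resize(p[60:290,200:420,::-1],None,fx=2.5,fy=2.5,interpolation=cv2.INTER_CUBIC))
E
```

```text
eye corners [[ 0.44416254 -0.20134425]
 [ 0.43517445 -0.07618469]
 [ 0.61484023 -0.06946192]
 [ 0.62147457 -0.18993735]] [ 0.52891295 -0.13423205] [np.float64(0.17767856029872944), np.float64(0.12548187572656483), np.float64(0.17979150639695404), np.float64(0.12065795822396418)]
hole [ 0.58122991 -0.12962153  0.06      ]
knob [ 0.48775217 -0.18190607  0.136     ]
rect ((528.9903564453125, -136.29916381835938), (180.71841430664062, 120.68240356445312), 4.1053338050842285) 13023 zmed 0.05970030077103017
knob [ 0.48647651 -0.18078268  0.136     ] [ 0.48648831 -0.18048961  0.136     ] 780 [2.77129262e-02 2.76419997e-02 5.55111512e-17] 0.1356099119669837
pin [0.51735693 0.23801657 0.123     ] [0.51716836 0.23820726 0.123     ] 787 [0.02871211 0.02785462 0.        ] 0.1225342031002909
```

View pics/h.png

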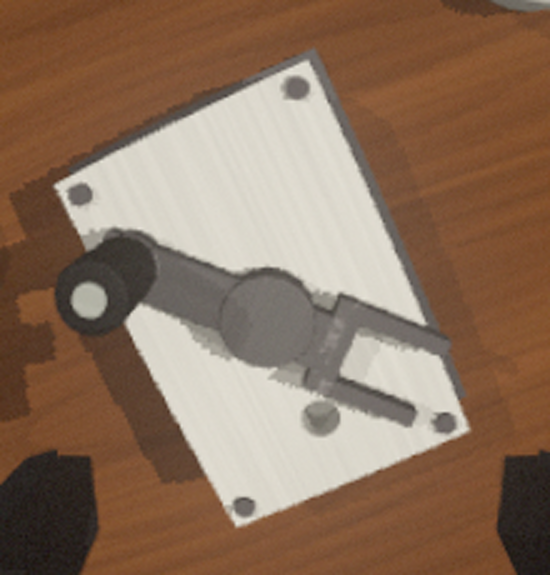

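Request:
{"fn": "play_rows", "kwargs": {"travel": [[-0.019,-0.026,0],[-0.019,-0.026,0],[-0.019,-0.026,0],[0,0,-0.032],[0,0,-0.032],[0,0,-0.032],[0,0,-0.032],[0,0,-0.032],[0,0,-0.034],[0,0,0],[0,0,0],[0,0,0],[0,0,0],[0,0,0],[0,0,0],[0,0,0],[0,0,0]], "rotation": [[0,0,0],[0,0,0],[0,0,0],[0,0,0],[0,0,0],[0,0,0],[0,0,0],[0,0,0],[0,0,0],[0,0,0],[0,0,0],[0,0,0],[0,0,0],[0,0,0],[0,0,0],[0,0,0],[0,0,0]], "grip": [70,70,70,70,70,70,60,60,60,60,10,10,10,10,10,10,10], "force": 25}}

```text
clock: 4.12
tool_pos: [0.4871, -0.1809, 0.1022]
eef_rot: [0.001, 0.178, 0.984, 0.0]
wrist_force: [-1.5, 0.7, 7.7]
opening: 0.0273
finger_force: 25.4
```

```bash
cat > arc.py <<'E'
from h import *
import sys
q1=float(sys.argv[1]); n=int(sys.argv[2]); q0=sys.argv[3] if len(sys.argv)>3 else None
c=np.array([.5290,-.1363]); yaw=.0717
s=readout.read_state(); t=s["tool_pos"]; r=t[:2]-c; ph=np.arctan2(r[1],r[0])
qm=(np.pi+yaw-ph+np.pi)%(2*np.pi)-np.pi
print(t,"R",np.linalg.norm(r),"q mod",qm,s["wrist_force"],s["finger_force"],s["opening"],s["joints"][[0,6]])
q0=qm if q0 is None else qm+2*np.pi*round((float(q0)-qm)/2/np.pi)
q=np.linspace(q0,q1,n+1); P=c+.062*np.c_[np.cos(np.pi+yaw-q),np.sin(np.pi+yaw-q)]
P[0]=t[:2]
U=np.diff(np.round(np.vstack([[0,0],(P-P[0])[1:]/.75]),3),axis=0); print("q0",q0); print([[round(float(a),3),round(float(b),3),0] for a,b in U])
E
python3 - <<'E'
from h import *
print("hole",wray("w2.npz",[(327.8,227)],.06))
E
python3 arc.py 0 4; echo; python3 arc.py 6.2832 19
```

```text
hole [[ 0.58404954 -0.13247611  0.06      ]]
[ 0.48713964 -0.18091561  0.1022058 ] R 0.061178769992264355 q mod -0.7455487982471354 [-1.45657929  0.67507042  7.74575635] 25.351430727168918 0.02734255823738258 [0.09053074 1.66254807]
q0 -0.7455487982471354
[[-0.011, 0.011, 0], [-0.008, 0.013, 0], [-0.005, 0.014, 0], [-0.003, 0.016, 0]]

[ 0.48713964 -0.18091561  0.1022058 ] R 0.061178769992264355 q mod -0.7455487982471354 [-1.45657929  0.67507042  7.74575635] 25.351430727168918 0.02734255823738258 [0.09053074 1.66254807]
q0 -0.7455487982471354
[[-0.019, 0.024, 0], [-0.008, 0.029, 0], [0.004, 0.03, 0], [0.014, 0.027, 0], [0.022, 0.02, 0], [0.029, 0.011, 0], [0.03, -0.001, 0], [0.029, -0.011, 0], [0.022, -0.021, 0], [0.013, -0.027, 0], [0.002, -0.031, 0], [-0.009, -0.029, 0], [-0.019, -0.024, 0], [-0.026, -0.015, 0], [-0.03, -0.005, 0], [-0.03, 0.006, 0], [-0.025, 0.017, 0], [-0.018, 0.024, 0], [-0.008, 0.03, 0]]
```

Request:
{"fn": "play_rows", "kwargs": {"travel": [[-0.011,0.011,0],[-0.008,0.013,0],[-0.005,0.014,0],[-0.003,0.016,0],[0,0,0]], "rotation": [[0,0,0],[0,0,0],[0,0,0],[0,0,0],[0,0,0]], "grip": [10,10,10,10,10]}}

```text
clock: 4.53
tool_pos: [0.4672, -0.1376, 0.1022]
eef_rot: [0.001, 0.176, 0.984, 0.001]
wrist_force: [0.9, 1.6, 8.8]
opening: 0.0276
finger_force: 25.2
```

```bash
python3 arc.py 6.2832 20 0
```

```text
[ 0.46715285 -0.13758353  0.10215116] R 0.06186046833981528 q mod 0.05094965880736879 [0.91350251 1.64521642 8.75691896] 25.18090737517923 0.027569538687254782 [0.01312309 1.59384208]
q0 0.05094965880736879
[[0.003, 0.025, 0], [0.011, 0.024, 0], [0.018, 0.018, 0], [0.022, 0.013, 0], [0.026, 0.004, 0], [0.025, -0.003, 0], [0.023, -0.011, 0], [0.019, -0.017, 0], [0.013, -0.022, 0], [0.005, -0.025, 0], [-0.003, -0.026, 0], [-0.01, -0.023, 0], [-0.017, -0.019, 0], [-0.023, -0.013, 0], [-0.025, -0.006, 0], [-0.025, 0.003, 0], [-0.024, 0.01, 0], [-0.019, 0.017, 0], [-0.013, 0.022, 0], [-0.006, 0.025, 0]]
```

Request:
{"fn": "play_rows", "kwargs": {"travel": [[0.003,0.025,0],[0.011,0.024,0],[0.018,0.018,0],[0.022,0.013,0],[0.026,0.004,0],[0.025,-0.003,0],[0.023,-0.011,0],[0.019,-0.017,0],[0.013,-0.022,0],[0.005,-0.025,0],[-0.003,-0.026,0],[-0.01,-0.023,0],[-0.017,-0.019,0],[-0.023,-0.013,0],[-0.025,-0.006,0],[-0.025,0.003,0],[-0.024,0.01,0],[-0.019,0.017,0],[-0.013,0.022,0],[-0.006,0.025,0]], "rotation": [[0,0,0],[0,0,0],[0,0,0],[0,0,0],[0,0,0],[0,0,0],[0,0,0],[0,0,0],[0,0,0],[0,0,0],[0,0,0],[0,0,0],[0,0,0],[0,0,0],[0,0,0],[0,0,0],[0,0,0],[0,0,0],[0,0,0],[0,0,0]], "grip": [10,10,10,10,10,10,10,10,10,10,10,10,10,10,10,10,10,10,10,10]}}

```text
clock: 6.2
tool_pos: [0.4674, -0.1426, 0.1023]
eef_rot: [0.002, 0.178, 0.984, 0.0]
wrist_force: [8.4, -1.0, 0.5]
opening: 0.0271
finger_force: 25.3
```

```bash
python3 arc.py 12.5664 20 6.28
```

```text
[ 0.46736416 -0.14259277  0.1022602 ] R 0.06195624149218981 q mod -0.030043460543987877 [ 8.42745923 -0.97745351  0.50828146] 25.325798811390996 0.027147864005392416 [0.02219448 1.59883283]
q0 6.253141846635598
[[0.001, 0.026, 0], [0.01, 0.024, 0], [0.016, 0.02, 0], [0.022, 0.014, 0], [0.025, 0.007, 0], [0.026, -0.002, 0], [0.024, -0.01, 0], [0.02, -0.016, 0], [0.014, -0.022, 0], [0.007, -0.025, 0], [-0.002, -0.026, 0], [-0.01, -0.024, 0], [-0.017, -0.02, 0], [-0.022, -0.014, 0], [-0.025, -0.006, 0], [-0.026, 0.002, 0], [-0.024, 0.01, 0], [-0.02, 0.017, 0], [-0.013, 0.022, 0], [-0.006, 0.025, 0]]
```

Request:
{"fn": "play_rows", "kwargs": {"travel": [[0.001,0.024,0],[0.01,0.024,0],[0.016,0.02,0],[0.022,0.014,0],[0.025,0.007,0],[0.026,-0.002,0],[0.024,-0.01,0],[0.02,-0.016,0],[0.014,-0.022,0],[0.007,-0.025,0],[-0.002,-0.026,0],[-0.01,-0.024,0],[-0.017,-0.02,0],[-0.022,-0.014,0],[-0.025,-0.006,0],[-0.026,0.002,0],[-0.024,0.01,0],[-0.02,0.017,0],[-0.013,0.022,0],[-0.006,0.025,0]], "rotation": [[0,0,0],[0,0,0],[0,0,0],[0,0,0],[0,0,0],[0,0,0],[0,0,0],[0,0,0],[0,0,0],[0,0,0],[0,0,0],[0,0,0],[0,0,0],[0,0,0],[0,0,0],[0,0,0],[0,0,0],[0,0,0],[0,0,0],[0,0,0]], "grip": [10,10,10,10,10,10,10,10,10,10,10,10,10,10,10,10,10,10,10,10]}}

```text
clock: 7.87
tool_pos: [0.4674, -0.1426, 0.1023]
eef_rot: [0.002, 0.178, 0.984, 0.0]
wrist_force: [8.2, -1.6, 0.1]
opening: 0.0275
finger_force: 25.3
```

```bash
python3 arc.py 18.8496 20 12.56
```

```text
[ 0.46737019 -0.14256861  0.10226237] R 0.061947790696588755 q mod -0.029665264303421424 [ 8.16939569 -1.61605346  0.14864608] 25.32244331203401 0.027539422785867178 [0.02320147 1.59783153]
q0 12.536705350055751
[[0.001, 0.026, 0], [0.01, 0.024, 0], [0.016, 0.02, 0], [0.022, 0.014, 0], [0.025, 0.007, 0], [0.026, -0.002, 0], [0.024, -0.01, 0], [0.02, -0.016, 0], [0.014, -0.022, 0], [0.007, -0.025, 0], [-0.002, -0.026, 0], [-0.01, -0.024, 0], [-0.017, -0.02, 0], [-0.022, -0.014, 0], [-0.025, -0.006, 0], [-0.026, 0.002, 0], [-0.024, 0.01, 0], [-0.02, 0.017, 0], [-0.013, 0.022, 0], [-0.006, 0.025, 0]]
```

Request:
{"fn": "play_rows", "kwargs": {"travel": [[0.001,0.024,0],[0.01,0.024,0],[0.016,0.02,0],[0.022,0.014,0],[0.025,0.007,0],[0.026,-0.002,0],[0.024,-0.01,0],[0.02,-0.016,0],[0.014,-0.022,0],[0.007,-0.025,0],[-0.002,-0.026,0],[-0.01,-0.024,0],[-0.017,-0.02,0],[-0.022,-0.014,0],[-0.025,-0.006,0],[-0.026,0.002,0],[-0.024,0.01,0],[-0.02,0.017,0],[-0.013,0.022,0],[-0.006,0.023,0]], "rotation": [[0,0,0],[0,0,0],[0,0,0],[0,0,0],[0,0,0],[0,0,0],[0,0,0],[0,0,0],[0,0,0],[0,0,0],[0,0,0],[0,0,0],[0,0,0],[0,0,0],[0,0,0],[0,0,0],[0,0,0],[0,0,0],[0,0,0],[0,0,0]], "grip": [10,10,10,10,10,10,10,10,10,10,10,10,10,10,10,10,10,10,10,10]}}

```text
clock: 9.53
tool_pos: [0.4675, -0.1437, 0.1023]
eef_rot: [0.002, 0.177, 0.984, 0.0]
wrist_force: [9.3, -1.6, -0.3]
opening: 0.0273
finger_force: 25.3
```

Request:
{"fn": "play_rows", "kwargs": {"travel": [[0,0,0],[0,0,0],[0,0,0]], "rotation": [[0,0,0],[0,0,0],[0,0,0]], "grip": [10,10,10]}}

```text
clock: 9.78
tool_pos: [0.4676, -0.143, 0.1022]
eef_rot: [0.001, 0.176, 0.984, 0.001]
wrist_force: [2.5, 2.6, 7.4]
opening: 0.0275
finger_force: 25.2
```

```bash
python3 arc.py 18.8496 1 18.8
```

```text
[ 0.46757751 -0.14300416  0.10218614] R 0.06178728281148586 q mod -0.03701794189852947 [2.47026149 2.64647201 7.42244971] 25.19953642040491 0.027488506046377564 [0.02666096 1.60103018]
q0 18.81253797964023
[[-0.001, 0.003, 0]]
```

Request:
{"fn": "play_rows", "kwargs": {"travel": [[0,0.003,0],[0,0,0],[0,0,0],[0,0,0]], "rotation": [[0,0,0],[0,0,0],[0,0,0],[0,0,0]], "grip": [10,10,10,10]}}

```text
clock: 10.12
tool_pos: [0.4674, -0.1417, 0.1022]
eef_rot: [0.001, 0.177, 0.984, 0.0]
wrist_force: [1.9, 0.7, 8.1]
opening: 0.0272
finger_force: 25.4
```

```bash
python3 arc.py 18.8496 1 18.8
```

```text
[ 0.46741877 -0.14168879  0.10216624] R 0.06181655617984409 q mod -0.015584760233103623 [1.8704735  0.70808372 8.13803727] 25.380810261704028 0.027223313675002116 [0.02284632 1.596527  ]
q0 18.833971161305655
[[-0.0, 0.001, 0]]
```

Request:
{"fn": "play_rows", "kwargs": {"travel": [[0,0,0],[0,0,0],[0,0,0],[0,0,0],[0,0,0],[0,0,0.032],[0,0,0.032],[0,0,0.032],[0,0,0.032],[0.015,0,0.032],[0.034,0,0.034],[0.034,0,0],[0,0,0],[0,0,0]], "rotation": [[0,0,0],[0,0,0],[0,0,0],[0,0,0],[0,0,0],[0,0,0],[0,0,0],[0,0,0],[0,0,0],[0,0,0],[0,0,0],[0,0,0],[0,0,0],[0,0,0]], "grip": [64,64,64,64,64,64,64,64,64,64,64,64,64,64]}}

```text
clock: 11.28
tool_pos: [0.5289, -0.1421, 0.2464]
eef_rot: [-0.0, 0.177, 0.984, -0.0]
wrist_force: [-0.2, 1.5, -0.9]
opening: 0.0634
finger_force: 0.0
```

Run:
```python
from h import *
s=readout.read_state(); p,d=imaging.camera("wrist"); np.savez("w3.npz",p=p,d=d,pos=s["tool_pos"],q=s["eef_rot"]); print(s["tool_pos"],s["eef_rot"],s["joints"])
p,W=wcloud("w3.npz"); f="w3.npz"
k=(W[...,2]>.13)&(W[...,2]<.145)&(abs(W[...,0]-.47)<.05)&(abs(W[...,1]+.14)<.05)
v,u=np.nonzero(k); X=wray(f,np.c_[u,v],.136); m=((X.min(0)+X.max(0))/2)[:2]; r=m-[.529,-.1363]
print("knob",m,X.mean(0),np.ptp(X,axis=0),np.linalg.norm(r),"q",(np.pi+.0717-np.arctan2(r[1],r[0])+3.14)%6.2832-3.14)
cv2.imwrite("pics/w3.png",cv2.resize(p[40:300,180:460,::-1],None,fx=2,fy=2))
```

```text
[ 0.52890463 -0.14213331  0.24638362] [-1.88704280e-04  1.77027940e-01  9.84205805e-01 -8.42141017e-05] [-0.0442222   0.36904161  0.28471448  1.82621103 -0.1234364   0.96390904
  1.50778941]
knob [ 0.46728928 -0.14254399] [ 0.46734428 -0.14244995  0.136     ] [2.68417434e-02 2.74588854e-02 5.55111512e-17] 0.062025808274592704 q -0.029153144240224638
```

View pics/w3.png

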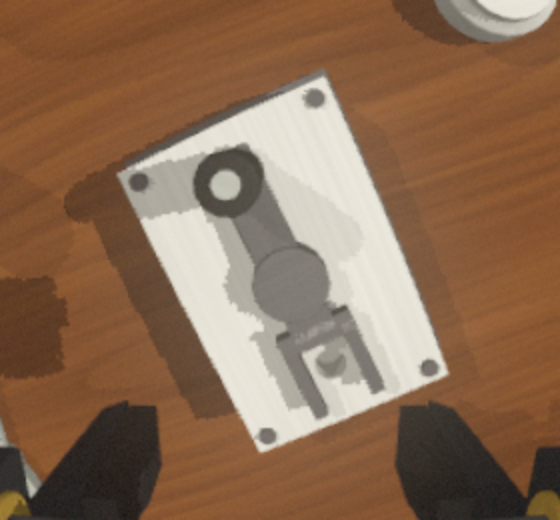

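The crop shows the fork astride the hole, which is at crop pixel (331,361), with the knob at (228,183) on the opposite side. The crank is at zero within tolerance.

Request:
{"fn": "play_rows", "kwargs": {"travel": [[-0.001,0.042,0],[-0.001,0.042,0],[-0.001,0.042,0],[-0.001,0.042,0],[-0.001,0.042,0],[-0.001,0.042,0],[-0.001,0.042,0],[-0.001,0.042,0],[-0.001,0.042,0],[-0.001,0.042,0],[-0.001,0.042,0],[-0.004,0.045,0],[0,0,-0.03],[0,0,-0.03],[0,0,0],[0,0,0]], "rotation": [[0,0,0],[0,0,0],[0,0,0],[0,0,0],[0,0,0],[0,0,0],[0,0,0],[0,0,0],[0,0,0],[0,0,0],[0,0,0],[0,0,0],[0,0,0],[0,0,0],[0,0,0],[0,0,0]], "grip": [64,64,64,64,64,64,64,64,64,64,64,64,64,64,64,64]}}

```text
clock: 12.67
tool_pos: [0.5157, 0.2363, 0.2006]
eef_rot: [-0.002, 0.178, 0.984, -0.002]
wrist_force: [-0.8, 0.3, 0.7]
opening: 0.0641
finger_force: 0.0
```

Run:
```python
from h import *
print("hole",wray("w3.npz",[(345.5,220.5)],.06))
p,W=wcloud("w3.npz"); hsv=cv2.cvtColor(p,cv2.COLOR_RGB2HSV)
m=((hsv[...,1]<50)&(hsv[...,2]>120)&(abs(W[...,2]-.06)<.012)&(abs(W[...,0]-.53)<.13)&(abs(W[...,1]+.13)<.1)).astype(np.uint8)
m=cv2.morphologyEx(m,cv2.MORPH_OPEN,np.ones((3,3)))
v,u=np.nonzero(m); X=wray("w3.npz",np.c_[u,v],.06)[:,:2]; print(cv2.minAreaRect((X*1000).astype(np.float32)))
s=readout.read_state(); p,d=imaging.camera("wrist"); np.savez("w4.npz",p=p,d=d,pos=s["tool_pos"],q=s["eef_rot"]); print(s["tool_pos"])
p,W=wcloud("w4.npz"); f="w4.npz"
for zl,zh,zz in [(.117,.13,.123)]:
    k=(W[...,2]>zl)&(W[...,2]<zh)&(abs(W[...,0]-.518)<.03)&(abs(W[...,1]-.238)<.03)
    v,u=np.nonzero(k); X=wray(f,np.c_[u,v],zz); print("pin",(X.min(0)+X.max(0))/2,X.mean(0),len(u),np.ptp(X,axis=0))
```

```text
hole [[ 0.58296674 -0.13135714  0.06      ]]
((529.0794677734375, -136.34356689453125), (180.8154296875, 120.75714111328125), 4.232663631439209)
[0.51573557 0.23628766 0.20056318]
pin [0.51757911 0.23800516 0.123     ] [0.51742083 0.23810071 0.123     ] 1045 [0.0288903  0.02727202 0.        ]
```

Request:
{"fn": "play_rows", "kwargs": {"travel": [[0.0025,0.002,-0.03],[0,0,-0.03],[0,0,-0.03],[0,0,-0.03],[0,0,-0.03],[0,0,-0.002],[0,0,0],[0,0,0],[0,0,0],[0,0,0],[0,0,0],[0,0,0],[0,0,0],[0,0,0],[0,0,0]], "rotation": [[0,0,0],[0,0,0],[0,0,0],[0,0,0],[0,0,0],[0,0,0],[0,0,0],[0,0,0],[0,0,0],[0,0,0],[0,0,0],[0,0,0],[0,0,0],[0,0,0],[0,0,0]], "grip": [64,64,64,64,64,64,64,10,10,10,10,10,10,10,10], "force": 35}}

```text
clock: 13.97
tool_pos: [0.5194, 0.2393, 0.0881]
eef_rot: [0.0, 0.177, 0.984, 0.0]
wrist_force: [-1.6, -0.8, 4.8]
opening: 0.0271
finger_force: 35.0
```

Request:
{"fn": "play_rows", "kwargs": {"travel": [[0,0,0.01],[0,0,0.02],[0,0,0.03],[0,0,0.03],[0,0,0.03],[0,0,0.03],[0,0,0.03],[0,0,0.02],[0,0,0],[0,0,0]], "rotation": [[0,0,0],[0,0,0],[0,0,0],[0,0,0],[0,0,0],[0,0,0],[0,0,0],[0,0,0],[0,0,0],[0,0,0]], "grip": [10,10,10,10,10,10,10,10,10,10]}}

```text
clock: 14.8
tool_pos: [0.5191, 0.2394, 0.2379]
eef_rot: [0.0, 0.177, 0.984, 0.0]
wrist_force: [0.6, -0.4, -3.5]
opening: 0.0275
finger_force: 35.0
```

Request:
{"fn": "play_rows", "kwargs": {"travel": [[0.007,-0.02,0],[0.007,-0.041,0],[0.007,-0.041,0],[0.007,-0.041,0],[0.007,-0.041,0],[0.007,-0.041,0],[0.007,-0.041,0],[0.007,-0.041,0],[0.007,-0.041,0],[0.007,-0.041,0],[0.007,-0.041,0],[0.009,-0.045,0],[0,-0.02,0],[0,0,0],[0,0,0],[0,0,0]], "rotation": [[0,0,0],[0,0,0],[0,0,0],[0,0,0],[0,0,0],[0,0,0],[0,0,0],[0,0,0],[0,0,0],[0,0,0],[0,0,0],[0,0,0],[0,0,0],[0,0,0],[0,0,0],[0,0,0]], "grip": [10,10,10,10,10,10,10,10,10,10,10,10,10,10,10,10]}}

```text
clock: 16.13
tool_pos: [0.583, -0.1303, 0.2363]
eef_rot: [-0.001, 0.177, 0.984, 0.0]
wrist_force: [-0.4, 0.6, -2.4]
opening: 0.0275
finger_force: 35.0
```

Run:
```python
from h import *
s=readout.read_state(); print(s["tool_pos"],s["eef_rot"],s["wrist_force"],s["opening"])
p,d=imaging.camera("wrist"); np.savez("w5.npz",p=p,d=d,pos=s["tool_pos"],q=s["eef_rot"])
p2,d2=imaging.camera("scene"); np.savez("s5.npz",p=p2,d=d2)
cv2.imwrite("pics/w5.png",np.hstack([p[:,160:480],cv2.resize(p2[60:260,230:430],(400,400))])[...,::-1])
```

```text
[ 0.58301498 -0.1302806   0.23634613] [-1.24864038e-03  1.76786797e-01  9.84248271e-01  4.57789708e-04] [-0.42044776  0.60612059 -2.39479672] 0.02745820317915771
```

View pics/w5.png

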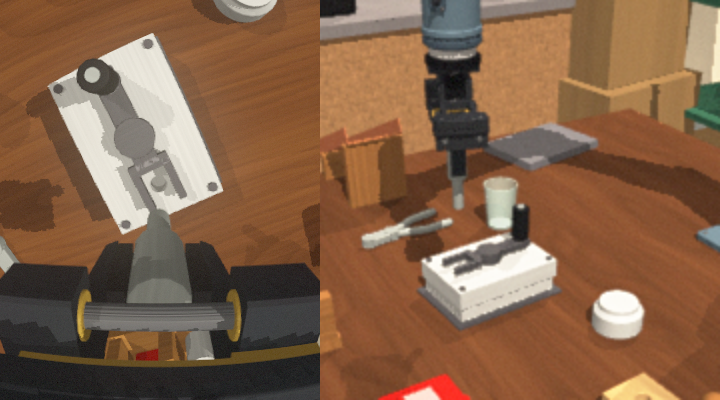

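The left panel shows the held pin, tip at about (320,215) in full wrist pixels, with the fork and hole at (319,183). The scene view shows the pin hanging upright.

Run:
```python
from h import *
from scipy.optimize import least_squares
p,W=wcloud("w5.npz"); z=np.load("w5.npz"); q=z["q"]; R=Ro.from_quat([q[1],q[2],q[3],q[0]]).as_matrix()
T=(W-z["pos"])@R
for a,b,r in [(-.005,.016,.014),(.022,.035,.008),(.035,.05,.008),(.05,.064,.008)]:
    k=(T[...,2]>a)&(T[...,2]<b)&(abs(T[...,0])<.025)&(abs(T[...,1])<r+.003)&(z["d"]>0)
    P=T[k]
    f=lambda c:np.hypot(P[:,0]-c[0],P[:,1]-c[1])-r
    s=least_squares(f,[0,0],loss="soft_l1",f_scale=.001); print(a,b,len(P),s.x*1000,"rms",np.median(abs(s.fun))*1e3)
k=(abs(T[...,0])<.02)&(abs(T[...,1])<.012)&(T[...,2]<.09)&(T[...,2]>.03); print("zmax",np.percentile(T[k][:,2],[50,95,99]))
# scene: pin x,y from silhouette depth
```

```text
-0.005 0.016 1021 [-0.22185578 -1.06038991] rms 0.3034879868652595
0.022 0.035 16 [-0.18527601 -1.96080222] rms 0.24943979165413566
0.035 0.05 179 [-0.3249657  -1.37533383] rms 0.17565202910851951
0.05 0.064 154 [-0.43371089 -1.52159859] rms 0.202902316493064
zmax [0.05000503 0.06564142 0.06744619]
```

Request:
{"fn": "play_rows", "kwargs": {"travel": [[0.0013,-0.001,0],[0,0,-0.025],[0,0,-0.025],[0,0,-0.025],[0,0,-0.025],[0,0,-0.02],[0,0,-0.011],[0,0,0],[0,0,0],[0,0,0]], "rotation": [[0,0,0],[0,0,0],[0,0,0],[0,0,0],[0,0,0],[0,0,0],[0,0,0],[0,0,0],[0,0,0],[0,0,0]], "grip": [10,10,10,10,10,10,10,10,10,10]}}

```text
clock: 17.07
tool_pos: [0.5854, -0.1327, 0.1405]
eef_rot: [0.001, 0.177, 0.984, 0.0]
wrist_force: [0.4, 0.2, -2.3]
opening: 0.0269
finger_force: 35.0
```

Run:
```python
from h import *
s=readout.read_state(); print(s["tool_pos"],s["eef_rot"],s["wrist_force"],s["opening"])
p,d=imaging.camera("wrist")
cv2.imwrite("pics/w6.png",cv2.resize(p[60:260,240:420],None,fx=3,fy=3,interpolation=cv2.INTER_CUBIC)[...,::-1])
```

```text
[ 0.58541472 -0.13268938  0.14051065] [8.68253500e-04 1.77305455e-01 9.84155486e-01 2.39254553e-05] [ 0.38794385  0.24698083 -2.30081401] 0.02685679921980153
```

View pics/w6.png

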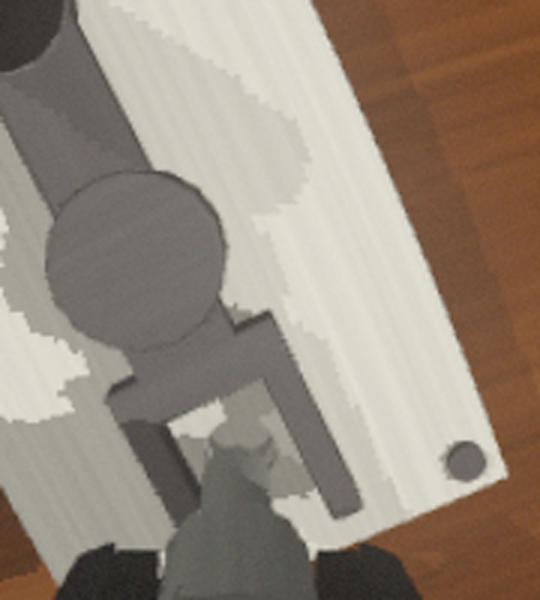

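The close-up shows the pin tip just above the hole. The hole's edge is visible at about crop (242,440), and the pin sits slightly to its right and toward the fork's open end. I'll correct that first.

Request:
{"fn": "play_rows", "kwargs": {"travel": [[-0.002,0.002,0],[0,0,0],[0,0,0],[0,0,0]], "rotation": [[0,0,0],[0,0,0],[0,0,0],[0,0,0]], "grip": [10,10,10,10]}}

```text
clock: 17.45
tool_pos: [0.5833, -0.1312, 0.1398]
eef_rot: [0.0, 0.177, 0.984, 0.0]
wrist_force: [-0.0, 0.7, -2.0]
opening: 0.027
finger_force: 35.0
```

Run:
```python
from h import *
s=readout.read_state(); print(s["tool_pos"],s["eef_rot"],s["wrist_force"])
```

```text
[ 0.58326004 -0.13118088  0.13977506] [2.70134406e-04 1.77421075e-01 9.84134995e-01 2.59892220e-05] [-0.01778845  0.74028282 -2.00694223]
```

Request:
{"fn": "play_rows", "kwargs": {"travel": [[0.001,0,-0.004],[0,0,-0.004],[0,0,-0.004],[0,0,-0.004],[0,0,-0.004],[0,0,-0.003],[0,0,0],[0,0,0]], "rotation": [[0,0,0],[0,0,0],[0,0,0],[0,0,0],[0,0,0],[0,0,0],[0,0,0],[0,0,0]], "grip": [10,10,10,10,10,10,10,10]}}

```text
clock: 18.12
tool_pos: [0.5838, -0.1312, 0.122]
eef_rot: [-0.0, 0.177, 0.984, -0.0]
wrist_force: [-0.1, -0.3, -1.7]
opening: 0.0273
finger_force: 35.0
```

Request:
{"fn": "play_rows", "kwargs": {"travel": [[0,0,-0.004],[0,0,-0.004],[0,0,-0.004],[0,0,-0.004],[0,0,-0.004],[0,0,0],[0,0,0]], "rotation": [[0,0,0],[0,0,0],[0,0,0],[0,0,0],[0,0,0],[0,0,0],[0,0,0]], "grip": [10,10,10,10,10,10,10]}}

```text
clock: 18.7
tool_pos: [0.5837, -0.1311, 0.107]
eef_rot: [-0.0, 0.177, 0.984, -0.0]
wrist_force: [-0.0, 0.2, -1.6]
opening: 0.0272
finger_force: 35.0
```

Request:
{"fn": "play_rows", "kwargs": {"travel": [[0,0,-0.002],[0,0,-0.002],[0,0,-0.002],[0,0,-0.002],[0,0,0],[0,0,0]], "rotation": [[0,0,0],[0,0,0],[0,0,0],[0,0,0],[0,0,0],[0,0,0]], "grip": [10,10,10,10,10,10]}}

```text
clock: 19.2
tool_pos: [0.5843, -0.1313, 0.1022]
eef_rot: [0.0, 0.178, 0.984, 0.0]
wrist_force: [-0.8, 0.9, 6.7]
opening: 0.0273
finger_force: 35.0
```

Request:
{"fn": "play_rows", "kwargs": {"travel": [[0,0,0],[0,0,0],[0,0,0],[0,0,0],[0,0,0],[0,0,0.03],[0,0,0.03],[0,0,0.03],[0,0,0.03],[0,0,0.03],[0,0,0.03],[0,0,0],[0,0,0]], "rotation": [[0,0,0],[0,0,0],[0,0,0],[0,0,0],[0,0,0],[0,0,0],[0,0,0],[0,0,0],[0,0,0],[0,0,0],[0,0,0],[0,0,0],[0,0,0]], "grip": [64,64,64,64,64,64,64,64,64,64,64,64,64]}}

```text
clock: 20.28
tool_pos: [0.5846, -0.1313, 0.2373]
eef_rot: [0.001, 0.177, 0.984, 0.0]
wrist_force: [0.3, -0.8, -0.3]
opening: 0.0639
finger_force: 0.0
```

Run:
```python
from h import *
s=readout.read_state(); p,d=imaging.camera("wrist"); np.savez("w7.npz",p=p,d=d,pos=s["tool_pos"],q=s["eef_rot"]); print(s["tool_pos"],s["opening"])
p,W=wcloud("w7.npz"); f="w7.npz"
for n,cx,cy,h in [("knob",.467,-.141,.136),("pin",.584,-.132,.137)]:
    k=(abs(W[...,2]-h)<.006)&(abs(W[...,0]-cx)<.03)&(abs(W[...,1]-cy)<.03)
    v,u=np.nonzero(k); X=wray(f,np.c_[u,v],h); print(n,(X.min(0)+X.max(0))/2,np.ptp(X,axis=0),np.median(W[...,2][k]))
cv2.imwrite("pics/w7.png",cv2.resize(p[20:320,160:480],None,fx=1.8,fy=1.8)[...,::-1])
```

```text
[ 0.58457392 -0.13132287  0.23729818] 0.06387646614937387
knob [ 0.46808213 -0.1421733   0.136     ] [0.02754893 0.02732084 0.        ] 0.13567190842846633
pin [ 0.58234798 -0.13230494  0.137     ] [2.84222855e-02 2.75866698e-02 5.55111512e-17] 0.13663806307539103
```

View pics/w7.png

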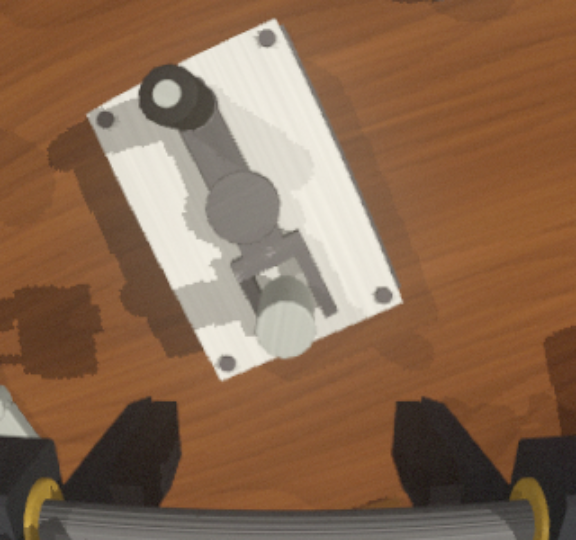

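The pin stands upright between the prongs at crop (287,325), with its head top 0.137 m above the desk, which means fully home. The knob is unchanged and the gripper is clear, so I'm handing in.

```bash
python3 -c "
from station import order; print(order.finish_job())"
```

```text
the job is handed in; nothing more can be done
None
```

The crank was wound to its zero and three more full turns clockwise (camera reads about 0.02–0.03 rad short), the locking pin is fully home between the prongs and released, and the job is handed in at about 20 s; no verdict was returned.

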